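# Add a slotted weight to the fossil curing press

## Task

Add the loose slotted weight to the stem of the curing press: at the flattened neck of the stem, push it sideways until you feel the closed end of its slot bear lightly on the stem, hold that for a moment, then, with it round the stem, let it down fully onto the weight already there, turned so that its slot lies crosswise to the lower weight's slot. Be gentle, for glued bone is under the press: a push of about 5 newtons on the stem is enough and 12 is the most, do not press hard on the lower weight, do not turn the lower weight out of its place, and leave the bottle, jar and brush alone.

Things in the scene. Friction and masses are not known exactly. Their poses are not given: they have to be found in the camera images.
- weight: The loose slotted weight, flat on the table: plain steel disc 60 mm across, 16 mm thick, about 0.3 kg, with two parallel flats to grip, 50 mm apart (at y = +25 and -25 mm, each 33 mm long). A slot 10 mm wide, open to +x, runs in to a central round bore 16 mm across, its closed end. Origin: bore centre, underside; z up.
- lower_weight: A slotted weight of the same outside shape (60 mm across, flats 50 mm apart, 16 mm thick, slot 10 mm wide) lying loose on the pan round the stem, but with a wide bore, 30 mm across, so its place does not show just where the stem is. Origin: bore centre, underside; slot open to its +x, within 15 degrees of the press's +x axis.
- lower_mouth (a point): Point at the mouth of the lower weight's slot, 28 mm from its centre, on its upper face.
- press: The curing press, fixed: grey base 110 x 150 mm, beam on two columns (up to 108 mm high), plunger on a bone, and on top a round pan 80 mm across, its upper face 126 mm above the table. A rigid round stem, 13 mm across, stands up from the pan, clamped in a short slot in it along the press's x. Origin: centre of the base's underside; its z axis goes up through the pan's centre.
- neck (a point): On the pan's axis, 152 mm up, level with the foot of the stem's neck. The stem is not quite here: it is clamped anywhere up to 7 mm either way along the press's x (none along y); find it by feel. The neck runs 152 to 178 mm up, 8 mm thick along the press's y, 13 mm along its x; over it a cap 24 mm across to 188 mm, so nothing goes on from above.
- stem_seat (a point): Point on the pan's axis at the lower weight's upper face, 142 mm above the table: the height where the added weight's underside must rest. A weight passes the neck only with its slot along the press's x (within 10 degrees), from the +x or -x side, underside 152 to 162 mm up; once its bore is round the stem it can go down over the 13 mm part (1.5 mm play all round) and turn.
- glue_bottle: White bottle, 48 mm across, 130 mm high, standing on the table; leave alone. Origin: centre of its underside.
- jar: Small glass jar with a black lid, 54 mm across, 60 mm high; leave alone. Origin: centre of its underside.
- brush: Wooden brush, 190 mm long, lying on the table; leave alone. Its length is along its x.
Mind the look-alikes: they are no part of the job. What is shaped like the weight but green is not meant.

How it is judged:
By the outcome, as a careful person would: the job done as asked, in the order asked, and still so for the second after the job is handed in, with the robot touching nothing.
It also fails if it takes over 58 s, if anything falls off the work surface, if the arm or the gripper's body presses on something with over 40 N, if the wrist force passes 120 N, or if a joint passes its speed limit or range.

## Robot

A 6-joint arm with a two-finger parallel gripper is mounted at the origin on the work surface. World frame = base frame: x ahead of the robot, y to its left, z up, the work surface at z = 0. Lengths are in m, angles in degrees, forces in N, time in s.
With the tool pointing down it reaches from about 0.3 to 0.75 m from the base axis. Payload 8.5 kg.
Tool frame: the origin (TCP) lies between the finger pads; the fingertips stand env.finger_overhang ahead of it and the grasp point (between the pads) lies 2 mm behind it (env.finger_overhang is the distance from the TCP to the fingertips, in m); z points along the fingers, y is the line along which they close (so a half turn about z gives the same grasp; the last joint's range is limited). The gripper opens to 85 mm and grips with 20 to 120 N. Pads are 22 mm wide; open, the fingers measure 114 mm over their backs; the gripper's body (76 mm by 85 mm) begins 54 mm behind the grasp point. The pads swing forward as they close: fully open they stand 13 mm farther back than shut.
Start: joints at [52.523, 21.807, 74.336, -0, 83.858, -12.336], TCP at [0.234, 0.498, 0.248] pointing down, gripper open.
Joint ranges: [-178.18, 178.18], [-50.72, 133.34], [12.68, 142.11], [-81.47, 261.47], [9.98, 163.14], [-165.26, 165.26]. Speed limits (degrees/s): [136.94, 136.94, 180, 180, 180, 180].

## Interface

Orientations are given as a 3x3 rotation matrix whose columns are the frame's x, y, z axes.
In Python, from rig import env gives the robot as it stands. The module is installed in compiled form; this text tells all that it offers.
- The arm moves only by the tool jog_arm, never from a script. Its arguments are lists of equal length, an entry for each row: "hand": the finger opening in m, from 0 to 0.0854; "travel": the shift along the world's x, y, z in m, a list of three; "yaw": the turn about the world's z in rad. A call has exactly 5 rows; each row shifts and turns the commanded pose from where the row before left it; what a row does not reach is not made up. A row lasts 1/8 s, in which the tool goes at most 62.5 mm and 10.7 degrees, less where a joint would pass 70% of its speed; a pose out of reach is approached as far as the arm can. A call is refused whole if a number of a shift passes 0.0625 or a number of a turn 0.188, either way. A call with a gripper value outside its range is refused whole. The fingers move at their own pace and stop on an object; "grip_force" is the grip in N (left out, the last holds). Time passes only in rows, so rows that do not move let the fingers close, or fill a call up. It gives the time, the measured TCP pose, the force, the opening and the grip force at its end, in the units of the state.
- env.observe(): the state, without advancing time (a new reading comes with each control period).
- env.get_image(name): name is "side" or "top" or "wrist"; returns the picture (384x512x3 uint8, red, green, blue); there is no depth.
- env.calibration(name): a dict with "fx", "fy", "cx", "cy" (pixels), "position" and "rotation" of the camera in the world; the wrist camera has in their place "hand_eye" (4x4, takes a point from camera to tool coordinates, whose origin is the TCP and whose axes are the flange's). Camera axes: x right, y down, z forward; pixel columns grow to the right and rows downward; lengths in m; the calibration is good to about 2 mm. A picture is of the moment at which its call begins: read the wrist's pose just before it. calibration takes no time and is no camera call.
- env.close_job(): hands the job in; it is judged then, once.
The state is a dict: "time_s": time; "q": joint angles; "qvel": joint speeds; "joint_efforts": joint torques, N m; "position": TCP position; "tool_rot": TCP orientation; "ft_force": force on the tool from outside, world axes, zero at the start; "wrist_torque": the same for the moment, N m; "grip_width": finger opening in m; "gripper_force": force on a finger pad.
Only numpy, scipy, OpenCV 4.12 (cv2) and the standard library are available. Lean on these libraries where they do the work, as an engineer would, in place of code of your own. Each camera call takes 0.05 s, during which the arm holds its last target. There are 200 camera calls.

## Working session

There is one attempt and no reset: what is moved stays moved. The work goes in short steps, Python scripts to look and compute and a tool call to move; the robot and the scene stay as the last step left them, time stands still between calls to the robot, and variables do not carry over. Pictures are saved under pics/ and viewed, at most 10 in all, crops included, and the job is handed in when it is done.

Besides the shell and the picture viewer there is one more tool, called after "Emit:" as a command line: name --pt "numbers of a row" for each row, then --argument value for the rest. jog_arm: Moves the arm, as the interface text tells. Its arguments: {"type":"object","properties":{"hand":{"type":"array"},"travel":{"type":"array"},"yaw":{"type":"array"},"grip_force":{"type":"number"}},"required":["hand","travel","yaw"]}

```bash
mkdir -p pics; cat > h.py <<'E'
import numpy as np, cv2
from rig import env
def cam(n):
    c=env.calibration(n); K=np.array([[c['fx'],0,c['cx']],[0,c['fy'],c['cy']],[0,0,1.]])
    if 'hand_eye' in c:
        s=env.observe(); T=np.eye(4); T[:3,:3]=s['tool_rot']; T[:3,3]=s['position']; M=T@np.array(c['hand_eye']); return K,M[:3,:3],M[:3,3]
    return K,np.array(c['rotation']),np.array(c['position'])
def ray(c,u,v,z):
    K,R,p=c; d=R@np.linalg.solve(K,[u,v,1.]); return p+d*(z-p[2])/d[2]
def proj(c,P):
    K,R,p=c; q=K@(R.T@(np.asarray(P,float)-p)); return q[:2]/q[2]
def snap(n,f): 
    im=env.get_image(n); cv2.imwrite('pics/'+f,im[:,:,::-1]); return im
E
python3 - <<'E'
from h import *
s=env.observe(); print({k:np.round(v,3) for k,v in s.items()}, env.finger_overhang)
a=snap('top','top.png'); b=snap('side','side.png')
for n in ('top','side','wrist'): print(n,env.calibration(n))
E
```

```text
{'time_s': np.float64(0.0), 'q': array([ 52.526,  21.841,  74.385,  -0.   ,  83.857, -12.335]), 'qvel': array([-0.031, -0.083,  0.066,  0.011,  0.   ,  0.015]), 'joint_efforts': array([ 0.0000e+00, -4.4843e+01, -2.3128e+01, -0.0000e+00,  5.0000e-03,
       -0.0000e+00]), 'position': array([0.233, 0.498, 0.248]), 'tool_rot': array([[-0.905,  0.425, -0.001],
       [ 0.425,  0.905, -0.001],
       [ 0.   , -0.001, -1.   ]]), 'ft_force': array([-0.374, -0.217, -0.262]), 'wrist_torque': array([ 0.034,  0.009, -0.015]), 'gripper_force': np.float64(0.0), 'grip_width': np.float64(0.086)} 0.017
top {'fx': 430.3601755016107, 'fy': 430.3601755016107, 'cx': 251.87925976585362, 'cy': 190.53974376619766, 'position': array([ 0.4172451 , -0.10447691,  1.08927284]), 'rotation': array([[-0.01162508, -0.99488313,  0.10036143],
       [-0.999698  ,  0.01373687,  0.02037651],
       [-0.0216509 , -0.10009424, -0.99474237]])}
side {'fx': 415.50997747634545, 'fy': 415.50997747634545, 'cx': 250.0043906811838, 'cy': 185.68027607864101, 'position': array([ 0.48385338, -0.78134253,  0.69134862]), 'rotation': array([[ 0.99476519, -0.07149662,  0.07300989],
       [-0.10179604, -0.6308873 ,  0.76916759],
       [-0.00893187, -0.77257326, -0.6348628 ]])}
wrist {'fx': 292.7116708221101, 'fy': 292.7116708221101, 'cx': 255.2651527266547, 'cy': 190.43296561583887, 'hand_eye': array([[-6.12244590e-05, -9.53195377e-01, -3.02355039e-01,
         7.86802490e-02],
       [ 9.99999796e-01, -2.50740378e-04,  5.87984652e-04,
         6.78733493e-04],
       [-6.36276869e-04, -3.02354942e-01,  9.53195197e-01,
        -1.25930436e-01],
       [ 0.00000000e+00,  0.00000000e+00,  0.00000000e+00,
         1.00000000e+00]])}
```

View pics/top.png

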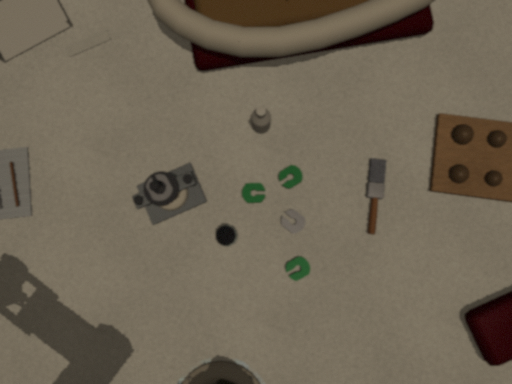

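View pics/side.png

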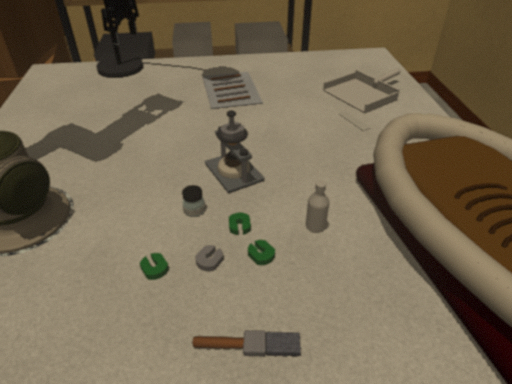

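The top view shows four slotted discs: three green ones at (254,193), (290,176) and (297,268), and one grey steel one at (291,220). The grey one fits "plain steel". The press is at about (170,193), the jar at (226,235), the bottle at (261,120) and the brush at (375,195). Next I'll enlarge the grey disc and the press to confirm.

```bash
python3 - <<'E'
from h import *
im=cv2.imread('pics/top.png')
a=cv2.resize(im[190:250,260:320],(400,400),interpolation=cv2.INTER_CUBIC)
b=cv2.resize(im[155:235,125:205],(400,400),interpolation=cv2.INTER_CUBIC)
cv2.imwrite('pics/crop.png',cv2.convertScaleAbs(np.hstack([a,b]),alpha=1.5))
c=cam('top')
print('weight',ray(c,291,220,.008),'pan',ray(c,160,187,.14),'base',ray(c,172,193,.0))
for n,u,v in(('bottle',261,125),('jar',226,235),('g1',254,193),('g2',290,176),('g3',297,268),('brush',375,195)):print(n,ray(c,u,v,.01))
E
```

```text
weight [ 0.45086113 -0.17942111  0.008     ] pan [0.52377961 0.11976151 0.14      ] base [0.52364734 0.12189369 0.        ]
bottle [ 0.69437272 -0.10767341  0.01      ]
jar [ 0.41539542 -0.01640511  0.01      ]
g1 [ 0.519832   -0.08764012  0.01      ]
g2 [ 0.56169876 -0.179059    0.01      ]
g3 [ 0.33226054 -0.19162813  0.01      ]
brush [ 0.51066029 -0.39044042  0.01      ]
```

View pics/crop.png

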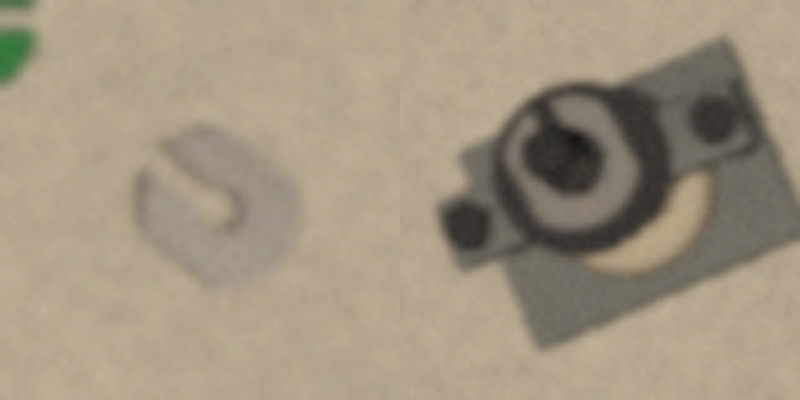

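The crop confirms that the left disc is bare steel with its slot open to the upper left, so this is the target. In the press crop, the columns are at (468,222) and (715,117), the lower weight's slot opens up-left at about (540,105), and the cap is at (565,155). So press +x points up and slightly left in the image.

```bash
python3 - <<'E'
from h import *
c=cam('top')
L=lambda x,y:(260+x/6.667,190+y/6.667)
R=lambda x,y:(125+(x-400)/5,155+y/5)
b=ray(c,*L(222,207),.016);m=ray(c,*L(158,158),.016);ctr=ray(c,*L(220,207),.012)
print('bore',b,'mouth ang',np.degrees(np.arctan2(*(m-b)[1::-1])))
p=ray(c,*R(468,222),.108);q=ray(c,*R(715,117),.108);print('cols',p,q,(p+q)/2,'ang y',np.degrees(np.arctan2(*(p-q)[1::-1])))
cs=[ray(c,*R(x,y),.01) for x,y in((725,40),(540,348),(800,232))]
print('base corners',cs,(cs[0]+cs[1])/2)
print('lower ctr',ray(c,*R(575,158),.142),'mouth',ray(c,*R(540,107),.142),'cap',ray(c,*R(562,150),.188),'pan',ray(c,*R(582,165),.126))
E
```

```text
bore [ 0.44794292 -0.1845119   0.016     ] mouth ang 51.6739864104635
cols [0.4993611  0.17650741 0.108     ] [0.54641768 0.06263364 0.108     ] [0.52288939 0.11957053 0.108     ] ang y 112.45210408178252
base corners [array([0.59876031, 0.07434461, 0.01      ]), array([0.44352541, 0.16721406, 0.01      ]), array([0.50025532, 0.03613477, 0.01      ])] [0.52114286 0.12077934 0.01      ]
lower ctr [0.52445066 0.11929788 0.142     ] mouth [0.54757097 0.13521756 0.142     ] cap [0.52273233 0.11399859 0.188     ] pan [0.52303064 0.11986441 0.126     ]
```

Emit:
jog_arm --hand '[0.085,0.085,0.085,0.085,0.085]' --pt "0.0144 -0.0455 0" --pt "0.0144 -0.0455 0" --pt "0.0144 -0.0455 0" --pt "0.0144 -0.0455 0" --pt "0.0144 -0.0455 0" --yaw '[-0.12,-0.12,-0.12,-0.12,-0.12]' --grip_force 40

```text
time_s: 0.72
position: [0.3057, 0.2689, 0.2482]
tool_rot: [[-0.504, 0.864, -0.0], [0.864, 0.504, -0.0], [-0.0, -0.0, -1.0]]
ft_force: [0.8, -0.0, 0.9]
grip_width: 0.0853
gripper_force: 0.0
```

Emit:
jog_arm --hand '[0.085,0.085,0.085,0.085,0.085]' --pt "0.0144 -0.0455 0" --pt "0.0144 -0.0455 0" --pt "0.0144 -0.0455 0" --pt "0.0144 -0.0455 0" --pt "0.0144 -0.0455 0" --yaw '[-0.12,-0.12,-0.12,-0.12,-0.12]'

```text
time_s: 1.35
position: [0.3778, 0.0413, 0.2483]
tool_rot: [[0.072, 0.997, -0.0], [0.997, -0.072, 0.0], [0.0, -0.0, -1.0]]
ft_force: [1.1, 0.5, -0.9]
grip_width: 0.0851
gripper_force: 0.0
```

Emit:
jog_arm --hand '[0.085,0.085,0.085,0.085,0.085]' --pt "0.0144 -0.0455 -0.0236" --pt "0.0144 -0.0455 -0.0236" --pt "0.0144 -0.0455 -0.0236" --pt "0.0144 -0.0455 -0.0236" --pt "0.0144 -0.0455 -0.0236" --yaw '[-0.12,-0.12,-0.12,-0.12,-0.12]'

```text
time_s: 1.98
position: [0.4498, -0.1862, 0.1293]
tool_rot: [[0.623, 0.782, -0.0], [0.782, -0.623, 0.0], [0.0, -0.0, -1.0]]
ft_force: [1.5, 0.2, 1.3]
grip_width: 0.0849
gripper_force: 0.0
```

Emit:
jog_arm --hand '[0.085,0.085,0.085,0.085,0.085]' --pt "0 0 0" --pt "0 0 0" --pt "0 0 0" --pt "0 0 0" --pt "0 0 0" --yaw '[0,0,0,0,0]'

```text
time_s: 2.6
position: [0.4497, -0.1842, 0.1307]
tool_rot: [[0.619, 0.786, 0.001], [0.786, -0.619, -0.0], [0.0, 0.001, -1.0]]
ft_force: [0.2, -0.2, 0.3]
grip_width: 0.0847
gripper_force: 0.0
```

```bash
python3 - <<'E'
from h import *
s=env.observe(); c=cam('wrist'); im=snap('wrist','w1.png'); np.save('w1.npy',np.array([*c[1].ravel(),*c[2]]))
print(s['time_s'],s['position'],np.degrees(np.arctan2(s['tool_rot'][1,0],s['tool_rot'][0,0])),s['tool_rot'][2],proj(c,[.448,-.184,.016]))
E
```

```text
2.6 [ 0.44969938 -0.18421697  0.13070178] 51.773853453517845 [ 2.65481105e-05  6.43756913e-04 -9.99999792e-01] [255.18273363 193.13282354]
```

View pics/w1.png

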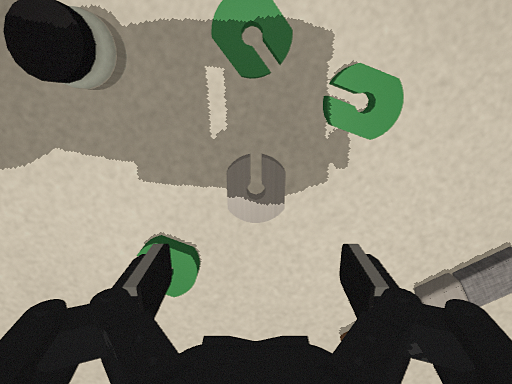

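The wrist view shows the grey weight centred at about (256,188), with its slot pointing straight up along tool +x and its outline spanning columns 227–285. The grasp yaw already matches, and no green disc is near the finger path.

```bash
python3 - <<'E'
from h import *
c=cam('wrist'); s=env.observe()
im=cv2.imread('pics/w1.png').astype(int)
P=ray(c,256,187.7,.016); d=P-s['position']; print(P,s['tool_rot'].T@d)
A=ray(c,256.5,156,.016);B=ray(c,256,188,.016);print(np.degrees(np.arctan2(*(A-B)[1::-1])))
for r in (160,165,170,180,190,200,210): print(r,im[r,222:292].sum(1)//3)
E
```

```text
[ 0.45159678 -0.18063101  0.016     ] [ 0.00405828 -0.00084009  0.11460658]
50.94569947888705
160 [124 126 125 125 130 131 131 127 128 126 127 130 125  97  71  74  83  88
  92 101 100  99 100  98  98  99  96  98 110 131 130 128 126 124 123 125
 122 122 123 106  91  96  94  95  96  99 100 101  97  91  80  75  73  72
  83 118 126 124 124 127 126 130 133 134 131 132 130 129 128 129]
165 [124 125 125 122 121 125 125 120  83  75  93  99  98  97  98  99 100  99
  98  97  97  98  98  99  97  96  98  99 111 128 127 126 128 127 127 126
 125 123 121 108  94  94  94  96  96  99  97  99  96  97  96  97 100  93
  95  97  96  90  71  83 119 124 126 125 130 127 127 125 123 121]
170 [122 122 125 126 122  93 100  99  99  97  99  97  97  97  97  96 100  99
  96  98 101 100  98  96  97  99  96 100 113 127 125 125 124 124 123 123
 124 124 124 109  94  95  95  94  98  97  98  98  98  95  97  98  96  94
  94  96  95  96  95  95  98  91  95 134 131 129 130 131 133 131]
180 [123 128 129 130 119  94  96  98  97  99  99  97  95  97  96  98 100  98
  98  96  97  99  99 100  97  98  95  97 115 133 132 131 130 1
[... 316 characters left out ...]
 122  81  73  87  96  99  99  98  96  97 100 100  97  92
  95  95  98  98  96  95  95  93  98 121 126 122 123 123 127 128]
200 [185 186 185 186 185 178 171 173 172 173 174 173 172 171 172 172 173 174
 172 171 170 174 180 180 179 181 172  93  87 101  98  92  95  95  97  97
  96  95  98  98  96  96  96  97  98  97  98  96  99  95  97  96  95  94
  95  94  95  99  93  93  92  85 129 200 189 187 183 183 185 186]
210 [188 190 189 189 188 188 183 168 169 168 171 170 169 168 168 168 170 172
 171 167 168 167 170 169 168 169 171 171 167 166 167 169 167 165 166 164
 164 168 169 167 167 166 164 165 168 168 166 166 166 164 165 167 162 161
 160 163 165 163 163 159 165 183 197 195 192 190 188 188 186 188]
```

```bash
python3 - <<'E'
from h import *
im=cv2.imread('pics/w1.png').astype(int).sum(2)//3
for r in range(178,202): print(r,im[r,243:270])
for k in (235,243,268,276): print(k,'top',im[148:168,k],'bot',im[206:226,k])
c=cam('wrist')
t=np.linspace(0,2*np.pi,4000)
E
```

```text
178 [ 97  99  97  98  95 100  92  99 134 131 133 130 129 128 129 128 132 130
 115  93  97  95  95  98 101  99  99]
179 [ 98  98  98 100  99  99 101 110 132 131 131 131 132 130 130 130 133 131
 114  95  94  95  95  97  97  96  96]
180 [ 99  99 100  97  98  95  97 115 133 132 131 130 127 130 130 132 132 134
 116  92  96  95  98  97  99  98  95]
181 [ 98 100  96  96  96  97 101 111 129 130 127 130 130 130 132 130 132 133
 130  92  92  95  96  94  99  99  97]
182 [ 98 100  98  97  95  95  99 112 130 127 126 127 129 127 128 130 130 133
 126  91  94  94  97  97  97  96  96]
183 [ 98  99  99  95  97  97 103 123 128 125 124 124 124 125 125 126 129 131
 123  91  93  97  97  98  98 100  98]
184 [ 98 101  97  96  95  99 114 131 128 125 124 123 126 125 125 124 124 127
 124 109  96  94  93  95  98  98  98]
185 [102  98  97  96  98 113 132 129 126 126 124 123 124 127 124 125 124 124
 125 124 110  92  97  99  98  98  98]
186 [ 99 100  99  93 102 127 130 129 126 124 121 126 125 125 124 126 123 122
 123 124 126 101  93  99  98  99  97]
187 [ 98 103  97  97 106 129 128 125 126 125 123 122 122 123 124 
[... 1671 characters left out ...]
4 124 120 118 119 121 125 132 131 129 129 126  97  78  80  92  98  97
  98  95] bot [169 168 169 168 168 168 168 168 165 164 175 191 192 193 195 194 189 189
 189 189]
243 top [123 126 125 127 127 130 130 103  77  78  82 103  99 101 101  98 101  98
  97  98] bot [172 170 171 170 167 167 168 167 168 166 167 165 167 164 171 187 185 186
 190 192]
268 top [125 125 124 125 126 129 131 122  68  78  82  99 100 100  99  97  98  97
  98 101] bot [170 168 167 168 166 167 165 165 165 164 164 163 162 163 167 191 184 183
 182 185]
276 top [126 125 127 129 129 127 127 127 127 129 128 130  83  76  75  91  97  95
  93  93] bot [162 158 162 161 160 160 160 160 158 159 181 196 194 192 193 193 192 191
 192 191]
```

Emit:
jog_arm --hand '[0.065,0.065,0.065,0.065,0.065]' --pt "0.0006 0.002 -0.03" --pt "0 0 -0.03" --pt "0 0 -0.02" --pt "0 0 -0.015" --pt "0 0 -0.01" --yaw '[0,0,0,0,0]'

```text
time_s: 3.28
position: [0.4502, -0.1825, 0.0248]
tool_rot: [[0.619, 0.785, -0.0], [0.785, -0.619, 0.0], [-0.0, -0.0, -1.0]]
ft_force: [-0.1, -0.0, 0.5]
grip_width: 0.065
gripper_force: 0.0
```

Emit:
jog_arm --hand '[0.06,0.06,0.06,0.06,0.06]' --pt "0 0 -0.004" --pt "0 0 0" --pt "0 0 0" --pt "0 0 0" --pt "0 0 0" --yaw '[0,0,0,0,0]'

```text
time_s: 3.9
position: [0.4503, -0.1827, 0.0215]
tool_rot: [[0.619, 0.785, 0.0], [0.785, -0.619, -0.0], [0.0, 0.0, -1.0]]
ft_force: [0.7, 1.6, -0.5]
grip_width: 0.0602
gripper_force: 0.0
```

```bash
python3 - <<'E'
from h import *
s=env.observe(); c=cam('wrist'); im=snap('wrist','w2.png')
print(env.finger_overhang,s['time_s'],s['position'],s['grip_width'],s['ft_force'])
E
```

```text
0.017 3.9 [ 0.45033682 -0.18266518  0.0215293 ] 0.060165282560821765 [ 0.66753892  1.57131234 -0.4786935 ]
```

View pics/w2.png

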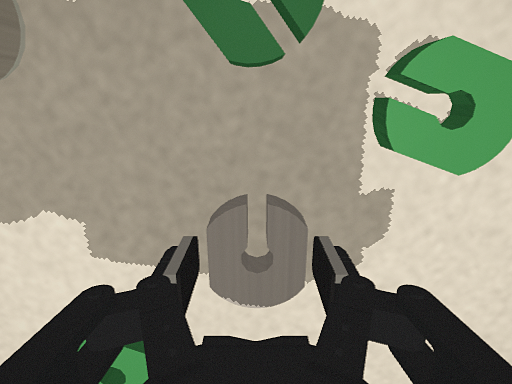

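The weight sits centred between the open pads: flats at columns 207 and 308, pads at 198 and 313, bore at about (257,258). I'll measure the remaining offset along the slot.

```bash
python3 - <<'E'
from h import *
c=cam('wrist'); s=env.observe(); R=s['tool_rot'];p=s['position']
im=cv2.imread('pics/w2.png').astype(int).sum(2)//3
print('TCPxy at .016',proj(c,[p[0],p[1],.016]))
print('col257',im[240:280,257]); print('row255',im[255,235:280]);print('row260',im[260,235:280]);print('row250',im[250,235:280])
def shape(dx):
    o=p+R@np.array([dx,0,0]); q=lambda x,y:np.round(proj(c,[*(o+R@np.array([x,y,0]))[:2],.016]),1)
    return q(-.008,0),q(0,.008),q(-.03,0),q(.0166,.025),q(-.0062+.0124,.005)
for dx in(-.002,0,.002,.004):print(dx,*shape(dx))
print('col256 bottom',im[295:315,256]); print('col 208',im[220:300:2,210])
E
```

```text
TCPxy at .016 [258.11411953 258.24959715]
col257 [142 145 141 142 143 142 141 139 138 139 139 139 140 140 140 143 148 100
  91  94  95  94  94  93  94  94  95  92  93  93  92  93  91 102 111 109
 110 108 110 110]
row255 [114 111 117 115 111 111  96  85  91  91  88  91  88  90 103 110 140 150
 146 146 144 143 143 143 144 144 142 140 117 113  87  87  92  91  92  91
  88  89 108 113 113 113 111 115 113]
row260 [114 116 114 111 111 111 103  88  90  93  92  88  91  95  93  94  95  93
  93  93  91  91  95  94  96  95  94  93  96  93  92  92  91  90  92  94
  89  90 116 113 115 113 112 113 113]
row250 [113 115 113 113 111 111 111 116 110 117 148 145 144 144 144 143 141 141
 141 140 139 139 139 138 142 141 141 139 141 141 142 141 142 140 104 110
 110 110 111 112 113 113 113 113 112]
-0.002 [258.1 275.3] [273.8 261.7] [257.9 310.5] [308.9 232.1] [268.1 250.9]
0 [258.1 271.9] [273.9 258.2] [258.  307.4] [309.1 228.4] [268.1 247.3]
0.002 [258.1 268.6] [273.9 254.8] [258.  304.3] [309.4 224.6] [268.2 243.8]
0.004 [258.1 265.1] [274.  251.2] [258.  301.2] [309.6 220.9] [268.2 240.1]
col256 bottom [108 109 109 109 110 109 108 108 109 107 100 122 170 206 212 210 211 211
 210 210]
col 208 [ 88  91 113 114 115 113 114 114 113 113 114 115 112 114 114 115 116 114
 114 114 111 112 114 115 114 112 112 108 110 105 106 102 102  99 208 208
 205 207 207 207]
```

Emit:
jog_arm --hand '[0.045,0.045,0.045,0.045,0.045]' --pt "0 0 0" --pt "0 0 0" --pt "0 0 0" --pt "0 0 0" --pt "0 0 0" --yaw '[0,0,0,0,0]' --grip_force 60

```text
time_s: 4.58
position: [0.4503, -0.1827, 0.0219]
tool_rot: [[0.619, 0.785, 0.001], [0.785, -0.619, -0.0], [0.0, 0.001, -1.0]]
ft_force: [-2.1, 1.1, 6.9]
grip_width: 0.048
gripper_force: 62.3
```

Emit:
jog_arm --hand '[0.045,0.045,0.045,0.045,0.045]' --pt "0 0 0" --pt "0 0 0.005" --pt "0 0 0.03" --pt "0 0 0.05" --pt "0 0 0.05" --yaw '[0,0,0,0,0]'

```text
time_s: 5.2
position: [0.4499, -0.1824, 0.1577]
tool_rot: [[0.619, 0.785, -0.001], [0.785, -0.619, 0.001], [-0.0, -0.001, -1.0]]
ft_force: [0.9, -0.6, -3.5]
grip_width: 0.0484
gripper_force: 63.1
```

```bash
python3 - <<'E'
from h import *
s=env.observe(); im=snap('wrist','w3.png')
print(env.finger_overhang,s['time_s'],s['position'],s['grip_width'],s['ft_force'])
E
```

```text
0.017 5.2 [ 0.44986662 -0.18235161  0.15765954] 0.04843204739931371 [ 0.86103666 -0.56568869 -3.4768649 ]
```

View pics/w3.png

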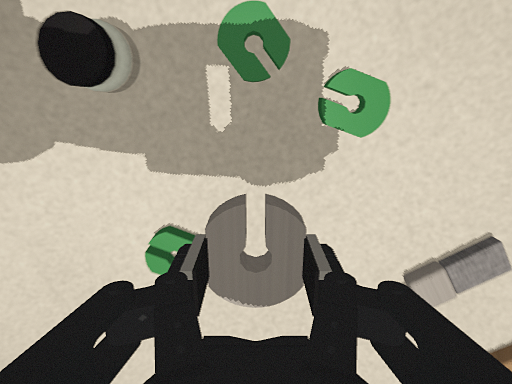

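The weight is held squarely, with its slot centred at column 256. Next I'll carry it to the press's −x side, about 60 mm short of the stem at neck height.

Emit:
jog_arm --hand '[0.045,0.045,0.045,0.045,0.045]' --pt "0.0018 0.028 0.0042" --pt "0.0018 0.028 0.0042" --pt "0.0018 0.028 0.0042" --pt "0.0018 0.028 0.0042" --pt "0.0018 0.028 0.0042" --yaw '[-0.051,-0.051,-0.051,-0.051,-0.051]'

```text
time_s: 5.88
position: [0.459, -0.0416, 0.1772]
tool_rot: [[0.798, 0.602, -0.001], [0.602, -0.798, 0.0], [-0.0, -0.001, -1.0]]
ft_force: [0.4, -0.3, -2.5]
grip_width: 0.0479
gripper_force: 63.1
```

Emit:
jog_arm --hand '[0.045,0.045,0.045,0.045,0.045]' --pt "0.0018 0.035 0" --pt "0.0018 0.035 0" --pt "0.0018 0.035 0" --pt "0.0018 0.025 0" --pt "0.0018 0.0095 0" --yaw '[-0.051,-0.051,-0.051,-0.051,-0.051]'

```text
time_s: 6.5
position: [0.4678, 0.0982, 0.177]
tool_rot: [[0.924, 0.383, -0.001], [0.383, -0.924, 0.0], [-0.001, -0.001, -1.0]]
ft_force: [0.7, -0.1, -2.2]
grip_width: 0.048
gripper_force: 63.1
```

Emit:
jog_arm --hand '[0.045,0.045,0.045,0.045,0.045]' --pt "0 0 0" --pt "0 0 0" --pt "0 0 0" --pt "0 0 0" --pt "0 0 0" --yaw '[0,0,0,0,0]'

```text
time_s: 7.12
position: [0.4683, 0.0967, 0.1773]
tool_rot: [[0.924, 0.383, 0.0], [0.383, -0.924, -0.0], [0.0, 0.0, -1.0]]
ft_force: [0.3, -0.5, -2.6]
grip_width: 0.0483
gripper_force: 63.1
```

```bash
python3 - <<'E'
from h import *
s=env.observe(); c=cam('wrist'); im=snap('wrist','w4.png')
print(s['time_s'],s['position'],s['grip_width'],s['ft_force'],np.degrees(np.arctan2(s['tool_rot'][1,0],s['tool_rot'][0,0])))
for P in ([.523,.12,.188],[.523,.12,.152],[.523,.12,.126]): print(proj(c,P))
E
```

```text
7.125 [0.46826469 0.09667624 0.17733999] 0.048251131679691375 [ 0.28931892 -0.50069898 -2.62041262] 22.49204840627528
[257.45520175 144.39731995]
[256.98512574 133.67886322]
[256.76076157 128.56301496]
```

View pics/w4.png

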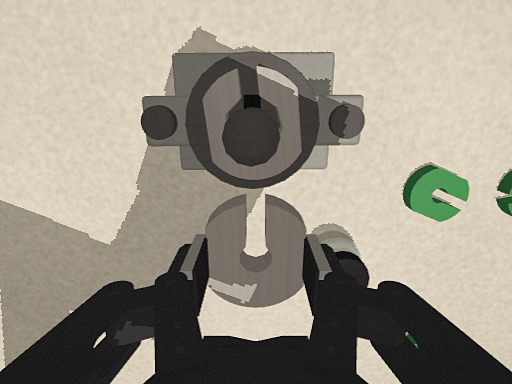

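The press is straight ahead. The cap is at about (251,136), slightly left of the weight's slot at column 256. The base edges run level in the image, so the yaw is good. One enlarged crop will give the cap's exact offset and the lower slot's direction.

```bash
python3 - <<'E'
from h import *
im=cv2.imread('pics/w4.png')
cv2.imwrite('pics/w4c.png',cv2.convertScaleAbs(cv2.resize(im[45:195,160:350],(760,600),interpolation=cv2.INTER_CUBIC),alpha=1.6,beta=10))
g=im.astype(int).sum(2)//3
print('slot row 200,210,220,230:'); 
for r in(205,215,225,235):print(g[r,238:274])
for k in(190,230,280,320):print('col',k,'base top',g[46:62,k])
E
```

```text
slot row 200,210,220,230:
[100 103 110 114 114 114 111  98 126 151 150 149 146 144 140 136 165 214
 210 208 209 210 212 213 210 214 209 109 103 112 112 111 109 105  99  97]
[110 112 111 111 112 111 111  90 107 168 217 210 210 212 214 214 213 210
 207 207 206 204 205 206 207 210 205 107 100 112 111 109 107 107 111 111]
[111 112 111 112 113 112 110  99 156 222 213 210 208 205 204 201 199 201
 203 207 210 211 211 212 212 215 210  66 106 113 108 108 108 109 109 111]
[111 111 109 114 112 114 111 106 150 213 205 202 205 206 203 205 207 208
 206 204 202 206 207 208 207 212 208 108 107 110 111 108 110 109 111 113]
col 190 base top [146 144 144 144 144 148 152  87  97  99 100 100 102 102 101 101]
col 230 base top [213 216 130 138 142 144 130  89  97  91  93  96  63  56  52  58]
col 280 base top [211 208 208 209 212 221 107 126 142 152 153 158 107  85  92  95]
col 320 base top [205 206 206 208 210 216  90 130 145 156 153 152 154 154 153 156]
```

View pics/w4c.png

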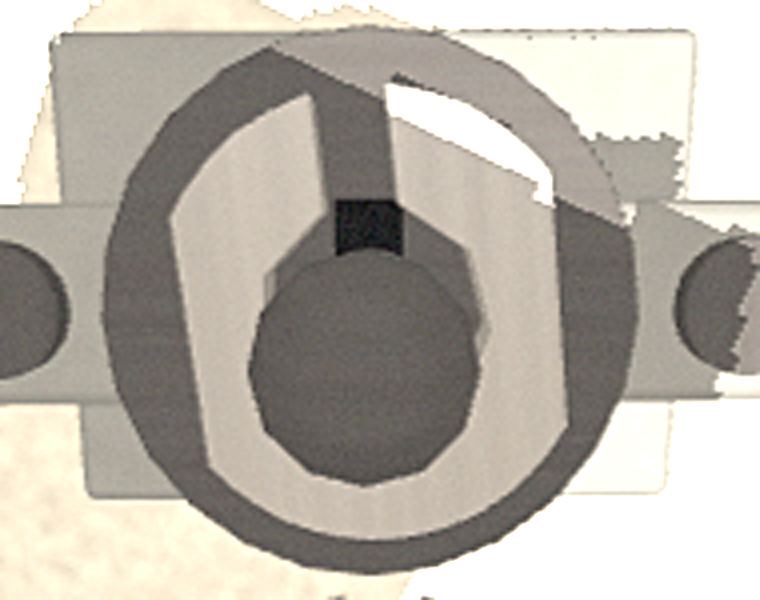

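```bash
python3 - <<'E'
from h import *
c=cam('wrist'); s=env.observe(); R=s['tool_rot'];p=s['position']
T=lambda u,v,z:(R.T@(ray(c,u,v,z)-p))*1000
C=lambda x,y:(160+x/4,45+y/4)
print('slot',T(255.6,220,p[2]-.006)[:2],'cap',T(*C(364,368),.188)[:2],'pan',T(*C(370.5,300),.126)[:2],'panslot',T(*C(369.5,228),.126)[:2])
for a,b in(((310,95),(328,212)),((385,85),(398,205)),((170,218),(210,465)),((553,190),(567,425))):
    A=T(*C(*a),.142);B=T(*C(*b),.142); d=A-B; print('edge',A[:2],B[:2],np.degrees(np.arctan2(-d[1],d[0])))
print('cap edges x', T(*C(364,250),.188)[0],T(*C(364,487),.188)[0],'pan',T(*C(370,28),.126)[0],T(*C(370,574),.126)[0])
E
```

```text
slot [20.06595516 -1.31876803] cap [62.38026853 -3.13744932] pan [64.46233741 -3.05979886] panslot [74.634764   -3.17642573]
edge [ 91.10720031 -10.56517678] [76.86163723 -8.46265294] 8.395757190101188
edge [92.28683177 -0.99015268] [77.73635269  0.72836529] 6.735845947788478
edge [ 76.11019403 -29.25959914] [ 43.06803615 -25.45665844] 6.56548888240863
edge [79.60044072 20.96876656] [48.70782412 24.27684816] 6.112126726191124
cap edges x 73.46998128086005 50.49748190516865 pan 101.08322444945235 22.134858755244395
```

Emit:
jog_arm --hand '[0.045,0.045,0.045,0.045,0.045]' --pt "-0.0007 0.0017 0" --pt "0.0092 0.0039 0" --pt "0.0092 0.0039 0" --pt "0 0 0" --pt "0 0 0" --yaw '[0.006,0,0,0,0]'

```text
time_s: 7.8
position: [0.4859, 0.1064, 0.1772]
tool_rot: [[0.921, 0.388, -0.001], [0.388, -0.921, -0.0], [-0.0, -0.0, -1.0]]
ft_force: [0.2, 0.3, -1.7]
grip_width: 0.0483
gripper_force: 63.1
```

```bash
python3 - <<'E'
from h import *
s=env.observe(); im=snap('wrist','w5.png'); g=im.astype(int).sum(2)//3
c=cam('wrist');R=s['tool_rot'];p=s['position']
print(p,s['ft_force'],np.degrees(np.arctan2(R[1,0],R[0,0])))
T=lambda u,v,z:(R.T@(ray(c,u,v,z)-p))*1000
# cap edges: print rows around expected
q=proj(c,p+R@np.array([.0423,-.0013,0])+np.array([0,0,.188-p[2]])); print('cap exp',q)
r=int(q[1])
for rr in (r-4,r,r+4): print(rr,g[rr,215:295])
for rr in(215,230): print(g[rr,240:270])
cv2.imwrite('pics/w5c.png',cv2.convertScaleAbs(cv2.resize(im[90:240,160:350,::-1],(760,600),interpolation=cv2.INTER_CUBIC),alpha=1.6,beta=10))
E
```

```text
[0.4858757  0.10642248 0.17715104] [ 0.17643146  0.2780602  -1.6688542 ] 22.859249553457747
cap exp [255.68100811 186.12595271]
182 [ 64 104 116 110 109 110 110 109 110 111 111 113 111 116 107  36  48  54
  51  54  51  52  52  52  54  52  56  53  55  56  56  55  56  56  56  53
  55  56  53  56  51  53  57  56  53  55  58  51  54  56  55  52  55  54
  57  56  52  51  52  54  54  53  55  54  54  51  51  49  51  90 117 111
 109 108 112 109 113 110 111 112]
186 [ 49  71 117 109 108 108 108 112 109 111 111 112 113 109  71  40  46  51
  51  52  50  51  49  53  55  54  57  54  56  59  57  56  54  57  55  57
  56  55  58  59  54  58  55  57  53  58  56  55  57  56  54  55  54  55
  56  58  54  54  54  53  52  51  50  53  52  48  51  49  43  68 119 111
 110 110 109 113 110 112 113 111]
190 [ 52  59  95 116 111 109 110 110 111 109 110 108 111 113 117 112  39  47
  51  52  54  48  51  51  52  49  53  50  53  53  52  56  52  53  54  55
  55  54  53  54  49  51  52  51  55  52  52  54  56  53  55  54  53  53
  57  51  52  49  52  52  49  51  48  50  54  51  49  45  79 119 110 109
 108 110 110 111 109 112 113 110]
[112 113 110 115 111  97  69  46  50  56  50  50  53  53  54  56  52  54
  55  55  52  49  52  51  53  87 110 115 111 109]
[111 112 111 115 112  90 132 219 208 204 203 203 206 209 212 212 211 208
 208 209 208 209 211 216 211  71 113 110 109 110]
```

View pics/w5c.png

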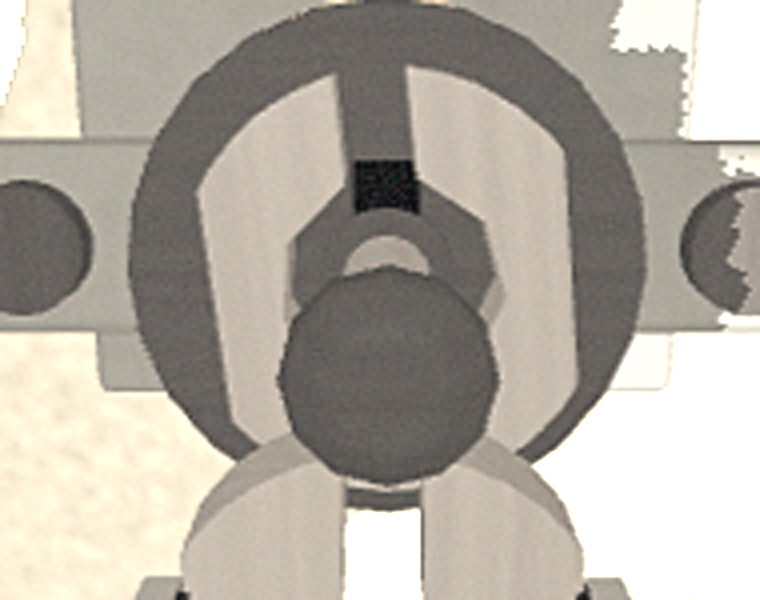

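The slot (crop columns 346–420, middle 383) is now in line with the cap (middle 388) to about 0.4 mm. I'll trim that and go in.

Emit:
jog_arm --hand '[0.045,0.045,0.045,0.045,0.045]' --pt "0.0038 0.0012 0" --pt "0.0037 0.00155 0" --pt "0.0037 0.00155 0" --pt "0.0018 0.0008 0" --pt "0 0 0" --yaw '[0,0,0,0,0]'

```text
time_s: 8.48
position: [0.499, 0.1115, 0.1773]
tool_rot: [[0.921, 0.388, -0.0], [0.388, -0.921, -0.0], [-0.0, -0.0, -1.0]]
ft_force: [-0.1, -0.1, -3.1]
grip_width: 0.0477
gripper_force: 63.1
```

Emit:
jog_arm --hand '[0.045,0.045,0.045,0.045,0.045]' --pt "0.0028 0.0012 0" --pt "0.0028 0.0012 0" --pt "0.0028 0.0012 0" --pt "0.0028 0.0012 0" --pt "0 0 0" --yaw '[0,0,0,0,0]'

```text
time_s: 9.1
position: [0.5103, 0.1164, 0.1773]
tool_rot: [[0.921, 0.388, -0.0], [0.388, -0.921, -0.0], [-0.0, 0.0, -1.0]]
ft_force: [0.6, 0.2, -2.6]
grip_width: 0.0481
gripper_force: 63.1
```

Emit:
jog_arm --hand '[0.045,0.045,0.045,0.045,0.045]' --pt "0.0023 0.001 0" --pt "0.0023 0.001 0" --pt "0.0023 0.001 0" --pt "0.0018 0.0008 0" --pt "0 0 0" --yaw '[0,0,0,0,0]'

```text
time_s: 9.72
position: [0.519, 0.1201, 0.1773]
tool_rot: [[0.922, 0.388, -0.0], [0.388, -0.922, 0.0], [0.0, -0.0, -1.0]]
ft_force: [0.8, 0.1, -1.8]
grip_width: 0.0481
gripper_force: 63.1
```

Emit:
jog_arm --hand '[0.045,0.045,0.045,0.045,0.045]' --pt "0.0014 0.0006 0" --pt "0.0014 0.0006 0" --pt "0 0 0" --pt "0 0 0" --pt "0 0 0" --yaw '[0,0,0,0,0]'

```text
time_s: 10.35
position: [0.5216, 0.1213, 0.1773]
tool_rot: [[0.922, 0.388, -0.0], [0.388, -0.922, 0.0], [-0.0, -0.0, -1.0]]
ft_force: [1.0, 0.4, -2.2]
grip_width: 0.0482
gripper_force: 63.1
```

Emit:
jog_arm --hand '[0.045,0.045,0.045,0.045,0.045]' --pt "0.0007 0.0003 0" --pt "0.0007 0.0003 0" --pt "0.0005 0.0002 0" --pt "0 0 0" --pt "0 0 0" --yaw '[0,0,0,0,0]'

```text
time_s: 10.98
position: [0.5236, 0.1221, 0.1773]
tool_rot: [[0.922, 0.388, 0.0], [0.388, -0.922, -0.0], [0.0, 0.0, -1.0]]
ft_force: [-0.5, -0.4, -3.0]
grip_width: 0.048
gripper_force: 63.1
```

Emit:
jog_arm --hand '[0.045,0.045,0.045,0.045,0.045]' --pt "0.0005 0.0002 0" --pt "0.0005 0.0002 0" --pt "0.0005 0.0002 0" --pt "0 0 0" --pt "0 0 0" --yaw '[0,0,0,0,0]'

```text
time_s: 11.6
position: [0.525, 0.1227, 0.1773]
tool_rot: [[0.922, 0.388, -0.0], [0.388, -0.922, -0.0], [-0.0, -0.0, -1.0]]
ft_force: [0.1, -0.1, -1.6]
grip_width: 0.0478
gripper_force: 63.1
```

Emit:
jog_arm --hand '[0.045,0.045,0.045,0.045,0.045]' --pt "0.0005 0.0002 0" --pt "0 0 0" --pt "0.0005 0.0002 0" --pt "0 0 0" --pt "0 0 0" --yaw '[0,0,0,0,0]'

```text
time_s: 12.22
position: [0.5261, 0.1231, 0.1773]
tool_rot: [[0.922, 0.388, 0.0], [0.388, -0.922, 0.0], [0.0, -0.0, -1.0]]
ft_force: [-0.4, -0.1, -2.7]
grip_width: 0.048
gripper_force: 63.1
```

Emit:
jog_arm --hand '[0.045,0.045,0.045,0.045,0.045]' --pt "0.0005 0.0002 0" --pt "0 0 0" --pt "0 0 0" --pt "0 0 0" --pt "0 0 0" --yaw '[0,0,0,0,0]'

```text
time_s: 12.85
position: [0.5264, 0.1233, 0.1773]
tool_rot: [[0.922, 0.388, -0.0], [0.388, -0.922, -0.0], [-0.0, -0.0, -1.0]]
ft_force: [-2.6, -1.3, -1.6]
grip_width: 0.0482
gripper_force: 63.2
```

Emit:
jog_arm --hand '[0.045,0.045,0.045,0.045,0.045]' --pt "0.0001 5e-05 0" --pt "0 0 0" --pt "0 0 0" --pt "0 0 0" --pt "0 0 0" --yaw '[0,0,0,0,0]'

```text
time_s: 13.48
position: [0.5265, 0.1233, 0.1773]
tool_rot: [[0.922, 0.388, -0.001], [0.388, -0.922, -0.0], [-0.001, -0.0, -1.0]]
ft_force: [-4.5, -1.9, -1.6]
grip_width: 0.0481
gripper_force: 63.2
```

Emit:
jog_arm --hand '[0.045,0.045,0.045,0.045,0.045]' --pt "0 0 0" --pt "0 0 0" --pt "0 0 0" --pt "0 0 0" --pt "0 0 0" --yaw '[0,0,0,0,0]'

```text
time_s: 14.1
position: [0.5265, 0.1233, 0.1773]
tool_rot: [[0.922, 0.388, -0.001], [0.388, -0.922, -0.0], [-0.001, -0.0, -1.0]]
ft_force: [-5.1, -2.1, -0.5]
grip_width: 0.0479
gripper_force: 63.2
```

The stem bore about 5 N and I held it for over a second. Now I'll back off the 1.5 mm play to centre the bore, then lower the weight.

Emit:
jog_arm --hand '[0.045,0.045,0.045,0.045,0.045]' --pt "-0.0015 -0.0006 0" --pt "0 0 0" --pt "0 0 -0.002" --pt "0 0 -0.002" --pt "0 0 0" --yaw '[0,0,0,0,0]'

```text
time_s: 14.72
position: [0.5251, 0.1228, 0.1731]
tool_rot: [[0.922, 0.388, -0.0], [0.388, -0.922, 0.0], [-0.0, -0.0, -1.0]]
ft_force: [0.6, 0.6, -1.2]
grip_width: 0.0482
gripper_force: 63.2
```

Emit:
jog_arm --hand '[0.045,0.045,0.045,0.045,0.045]' --pt "0 0 -0.001" --pt "0 0 -0.001" --pt "0 0 -0.001" --pt "0 0 0" --pt "0 0 0" --yaw '[0,0,0,0,0]'

```text
time_s: 15.35
position: [0.5252, 0.1227, 0.1703]
tool_rot: [[0.922, 0.388, 0.0], [0.388, -0.922, -0.0], [0.0, 0.0, -1.0]]
ft_force: [0.0, -0.2, -1.9]
grip_width: 0.0482
gripper_force: 63.2
```

Emit:
jog_arm --hand '[0.045,0.045,0.045,0.045,0.045]' --pt "0 0 -0.001" --pt "0 0 -0.001" --pt "0 0 -0.001" --pt "0 0 0" --pt "0 0 0" --yaw '[0,0,0,0,0]'

```text
time_s: 15.98
position: [0.5252, 0.1227, 0.1674]
tool_rot: [[0.922, 0.388, 0.0], [0.388, -0.922, 0.0], [0.0, 0.0, -1.0]]
ft_force: [-0.1, -0.4, -2.5]
grip_width: 0.048
gripper_force: 63.2
```

Emit:
jog_arm --hand '[0.045,0.045,0.045,0.045,0.045]' --pt "0 0 0" --pt "0 0 0" --pt "0 0 0" --pt "0 0 0" --pt "0 0 0" --yaw '[0.06,0.06,0.06,0.06,0]'

```text
time_s: 16.6
position: [0.5252, 0.1227, 0.1674]
tool_rot: [[0.803, 0.596, 0.0], [0.596, -0.803, 0.0], [0.0, -0.0, -1.0]]
ft_force: [-0.5, -0.3, -1.9]
grip_width: 0.0482
gripper_force: 63.1
```

Emit:
jog_arm --hand '[0.045,0.045,0.045,0.045,0.045]' --pt "0 0 0" --pt "0 0 0" --pt "0 0 0" --pt "0 0 0" --pt "0 0 0" --yaw '[0.09,0.09,0.09,0.09,0.09]'

```text
time_s: 17.23
position: [0.5252, 0.1227, 0.1673]
tool_rot: [[0.462, 0.887, 0.0], [0.887, -0.462, 0.0], [0.0, -0.0, -1.0]]
ft_force: [0.4, -0.1, -2.9]
grip_width: 0.0482
gripper_force: 63.1
```

Emit:
jog_arm --hand '[0.045,0.045,0.045,0.045,0.045]' --pt "0 0 0" --pt "0 0 0" --pt "0 0 0" --pt "0 0 0" --pt "0 0 0" --yaw '[0.1,0.1,0.1,0.1,0.1]'

```text
time_s: 17.85
position: [0.5252, 0.1227, 0.1674]
tool_rot: [[-0.02, 1.0, 0.0], [1.0, 0.02, 0.0], [0.0, 0.0, -1.0]]
ft_force: [-0.3, -0.4, -3.3]
grip_width: 0.0482
gripper_force: 63.1
```

Emit:
jog_arm --hand '[0.045,0.045,0.045,0.045,0.045]' --pt "0 0 0" --pt "0 0 0" --pt "0 0 0" --pt "0 0 0" --pt "0 0 0" --yaw '[0.12,0.12,0.12,0.12,0.013]'

```text
time_s: 18.48
position: [0.5251, 0.1227, 0.1673]
tool_rot: [[-0.488, 0.873, 0.0], [0.873, 0.488, -0.0], [-0.0, 0.0, -1.0]]
ft_force: [-0.4, -0.4, -2.3]
grip_width: 0.048
gripper_force: 63.1
```

Emit:
jog_arm --hand '[0.045,0.045,0.045,0.045,0.045]' --pt "0 0 0" --pt "0 0 0" --pt "0 0 0" --pt "0 0 0" --pt "0 0 0" --yaw '[0,0,0,0,0]'

```text
time_s: 19.1
position: [0.5252, 0.1227, 0.1673]
tool_rot: [[-0.489, 0.872, -0.0], [0.872, 0.489, -0.0], [0.0, -0.0, -1.0]]
ft_force: [0.3, -1.2, -2.0]
grip_width: 0.0481
gripper_force: 63.1
```

Emit:
jog_arm --hand '[0.045,0.045,0.045,0.045,0.045]' --pt "0 0 -0.001" --pt "0 0 -0.001" --pt "0 0 -0.0005" --pt "0 0 0" --pt "0 0 0" --yaw '[0,0,0,0,0]'

```text
time_s: 19.73
position: [0.5252, 0.1227, 0.1649]
tool_rot: [[-0.489, 0.872, 0.0], [0.872, 0.489, 0.0], [-0.0, 0.0, -1.0]]
ft_force: [0.2, 0.7, -1.9]
grip_width: 0.0482
gripper_force: 63.1
```

Emit:
jog_arm --hand '[0.045,0.045,0.045,0.045,0.045]' --pt "0 0 -0.0003" --pt "0 0 0" --pt "0 0 -0.0003" --pt "0 0 0" --pt "0 0 0" --yaw '[0,0,0,0,0]'

```text
time_s: 20.35
position: [0.5251, 0.1227, 0.1642]
tool_rot: [[-0.489, 0.872, -0.0], [0.872, 0.489, 0.0], [0.0, -0.0, -1.0]]
ft_force: [-0.9, -0.1, -1.7]
grip_width: 0.0481
gripper_force: 63.1
```

Emit:
jog_arm --hand '[0.045,0.045,0.045,0.045,0.045]' --pt "0 0 -0.0003" --pt "0 0 0" --pt "0 0 0" --pt "0 0 0" --pt "0 0 0" --yaw '[0,0,0,0,0]'

```text
time_s: 20.98
position: [0.5252, 0.1227, 0.1639]
tool_rot: [[-0.489, 0.872, 0.0], [0.872, 0.489, -0.0], [-0.0, 0.0, -1.0]]
ft_force: [0.0, -0.0, -1.1]
grip_width: 0.0482
gripper_force: 63.2
```

Emit:
jog_arm --hand '[0.045,0.045,0.045,0.045,0.045]' --pt "0 0 -0.0002" --pt "0 0 0" --pt "0 0 0" --pt "0 0 0" --pt "0 0 0" --yaw '[0,0,0,0,0]'

```text
time_s: 21.6
position: [0.5252, 0.1228, 0.1639]
tool_rot: [[-0.489, 0.872, 0.0], [0.872, 0.489, 0.0], [-0.0, 0.0, -1.0]]
ft_force: [-2.3, 0.7, 3.4]
grip_width: 0.0485
gripper_force: 63.7
```

The weight bears lightly at the expected height (TCP 0.1639 against 0.1637 predicted). I'll relieve the load, ease the grip, then open.

Emit:
jog_arm --hand '[0.045,0.045,0.045,0.045,0.045]' --pt "0 0 0.0001" --pt "0 0 0" --pt "0 0 0" --pt "0 0 0" --pt "0 0 0" --yaw '[0,0,0,0,0]' --grip_force 20

```text
time_s: 22.22
position: [0.5252, 0.1227, 0.1639]
tool_rot: [[-0.489, 0.872, 0.0], [0.872, 0.489, 0.0], [-0.0, 0.0, -1.0]]
ft_force: [-2.0, -0.5, 3.8]
grip_width: 0.0481
gripper_force: 63.8
```

Emit:
jog_arm --hand '[0.051,0.053,0.056,0.06,0.065]' --pt "0 0 0" --pt "0 0 0" --pt "0 0 0" --pt "0 0 0" --pt "0 0 0" --yaw '[0,0,0,0,0]'

```text
time_s: 22.85
position: [0.5252, 0.1227, 0.1638]
tool_rot: [[-0.489, 0.872, -0.0], [0.872, 0.489, -0.0], [-0.0, -0.0, -1.0]]
ft_force: [-0.3, 0.7, 0.0]
grip_width: 0.0648
gripper_force: 0.0
```

Emit:
jog_arm --hand '[0.07,0.07,0.07,0.07,0.07]' --pt "0 0 0" --pt "0 0 0" --pt "0 0 0.01" --pt "0 0 0.02" --pt "0 0 0.03" --yaw '[0,0,0,0,0]'

```text
time_s: 23.48
position: [0.5249, 0.1227, 0.2246]
tool_rot: [[-0.489, 0.872, -0.001], [0.872, 0.489, 0.0], [0.001, -0.001, -1.0]]
ft_force: [0.9, -0.6, 0.3]
grip_width: 0.0701
gripper_force: 0.0
```

Emit:
jog_arm --hand '[0.07,0.07,0.07,0.07,0.07]' --pt "0 0 0.04" --pt "0 0 0.03" --pt "0 0 0" --pt "0 0 0" --pt "0 0 0" --yaw '[0,0,0,0,0]'

```text
time_s: 24.1
position: [0.5248, 0.1227, 0.2928]
tool_rot: [[-0.489, 0.872, -0.002], [0.872, 0.489, -0.0], [0.001, -0.002, -1.0]]
ft_force: [0.5, 0.2, 0.3]
grip_width: 0.0697
gripper_force: 0.0
```

```bash
python3 - <<'E'
from h import *
s=env.observe(); im=snap('wrist','w6.png'); t=env.get_image('side'); c=cam('wrist')
print(s['time_s'],s['position'],s['ft_force'],proj(c,[.525,.1227,.158]))
u,v=proj(c,[.525,.1227,.158]).astype(int); v0=max(0,v-75); u0=max(0,u-95)
a=cv2.resize(im[v0:v0+150,u0:u0+150],(400,400),interpolation=cv2.INTER_CUBIC)
b=cv2.resize(t[100:200,185:285],(400,400),interpolation=cv2.INTER_CUBIC)
print(u0,v0)
cv2.imwrite('pics/w6c.png',cv2.convertScaleAbs(np.hstack([a,b])[:,:,::-1],alpha=1.5,beta=10))
E
```

```text
24.1 [0.52483715 0.12273422 0.29280753] [0.535709   0.17587918 0.29499374] [255.56115838 186.61076991]
160 111
```

View pics/w6c.png

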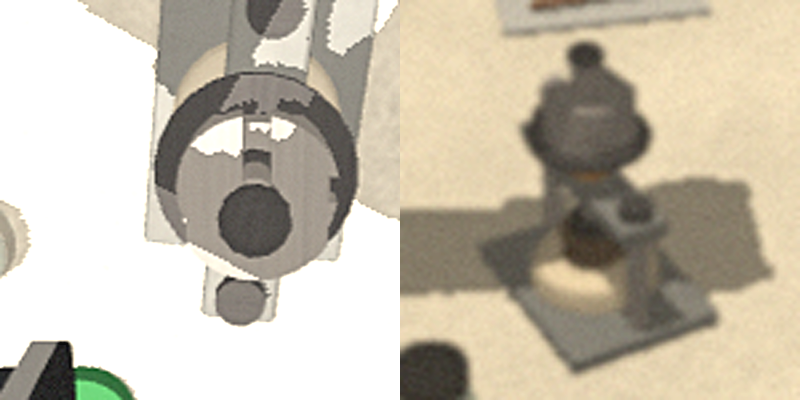

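The picture shows the added weight round the stem, with its slot up at crop (258,130). The lower weight's slot shows at right (333,187), a quarter turn away. It lies flat in the side view, and the gripper is clear.

```bash
python3 -c "
from rig import env
print(env.close_job())"
```

```text
the job is handed in; nothing more can be done
None
```

The slotted weight is on the stem, resting on the lower weight with the slots crosswise. I felt the stem at about 5 N and held it for over a second before lowering. The job was handed in at about 24 s with the gripper clear; no verdict was returned.

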